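# Slide the tray of glass bottles home under the dispensing shelf

### The job

Push the orange tray with its three glass bottles along the counter, between the jars, into the bay under the clear shelf, until it sits square and fully home with its leading end touching the black rubber stop at the back of the bay. Slide it gently, never gripping or lifting it: no push on the tray or bump of the tray against the bay over 15 N, no bottle touched hard or toppled. Leave everything else on the counter where it stands.

Things in the scene. Friction and masses are not known exactly. Their poses are not given: they have to be found in the camera images.
- bay: White dispensing cabinet, fixed, with a bay in front. Origin: at counter level under the middle of the face of the stop, a black rubber buffer closing the bay's back (100 wide, 6 to 30 mm up, gives 10 mm on a 0.3 N/mm spring). +x points inwards, y across. Cabinet from x 12 to 152 mm, 250 wide, 125 high, cartons on it to 160. Tray home: its origin is 65 mm in front of the stop (x -65), standing out 45 mm from the shelf.
- bay_shelf (a point): Middle of the front lower edge of the clear plastic shelf that roofs the bay, 85 mm in front of the stop and 85 mm above the counter; axes as the bay's. The shelf is 6 mm thick (top 91 mm above the counter), 250 mm wide, and runs back to the cabinet.
- bay_mouth (a point): Middle of the bay's entrance at counter level, 109 mm in front of the stop; axes as the bay's. Blue guide lips 30 mm high narrow from about 145 mm apart here to 116 mm, the clear width between the two blue cheeks (10 mm thick) that run from 85 mm in front of the stop back to it.
- tray: Loose orange open tray, 130 mm long (its x), 100 mm wide (its y), 35 mm high, walls and floor 5 mm thick, about 0.3 kg (0.2 to 0.4) plus the bottles. Origin: centre of its underside. +x points to the leading end, which starts within about 0.8 rad of the bay's inward direction. Pushed low on a wall, it slides with a few newtons; pushed by two spread fingers the wall turns flush with them.
- jar_white: Loose white plastic jar with a blue cap, 72 mm across, 68 mm high, standing to one side of the way into the bay, some 110 to 135 mm off the bay's centre line and 145 to 200 mm in front of the stop. Origin: centre of its underside. Must not be moved.
- jar_amber: Loose amber glass jar with a white cap, 72 mm across, 68 mm high, standing to the other side of the way into the bay at like distances. Origin: centre of its underside. Must not be moved.
- carton: Loose white carton with a green band, 60 x 110 x 40 mm high, long side across the tray's length, lying about 185 mm behind the tray's centre (a gap of some 60 to 100 mm to the tray's trailing wall). Origin: centre of its underside, y along the long side. Must not be moved.
- mortar: Loose white ceramic mortar with a pestle leaning in it, 112 mm across, 60 mm high (pestle to 83 mm), at the far side of the counter. Origin: centre of its underside. Must not be moved.
- stack: Two loose cartons stuck together as a stack, 80 x 120 x 65 mm high, white and red below and blue above, near the robot. Origin: centre of its underside. Must not be moved.
- tall_bottle: Loose white plastic bottle with a blue cap, 64 mm across, 150 mm high, on the near side of the counter, left of the robot's front. Origin: centre of its underside. Must not be moved.
- vial0: Loose amber glass bottle with a metal cap, 36 mm across, 62 mm high, 0.06 kg, standing free on the tray's floor, in the leading half of the tray, on its +y side; its cap is 67 mm above the counter. Origin: centre of its underside.
- vial1: Loose amber glass bottle with a metal cap, 36 mm across, 62 mm high, 0.06 kg, standing free on the tray's floor, in the leading half of the tray, on its -y side; its cap is 67 mm above the counter. Origin: centre of its underside.
- vial2: Loose amber glass bottle with a metal cap, 36 mm across, 62 mm high, 0.06 kg, standing free on the tray's floor, in the middle or trailing half of the tray; its cap is 67 mm above the counter. Origin: centre of its underside.

How it is judged:
By the outcome, as a careful person would: the job done as asked, in the order asked, and still so for the second after the job is handed in, with the robot touching nothing.
It also fails if it takes over 72 s, if anything falls off the work surface, if the arm or the gripper's body presses on something with over 40 N, if the wrist force passes 120 N, or if a joint passes its speed limit or range.

### The arm

A 6-joint arm with a two-finger parallel gripper is mounted at the origin on the work surface. World frame = base frame: x ahead of the robot, y to its left, z up, the work surface at z = 0. Lengths are in mm, angles in rad, forces in N, time in s.
With the tool pointing down it reaches from about 350 to 875 mm from the base axis. Payload 4.2 kg.
Tool frame: the origin (TCP) lies midway between the tips of the shut fingers; the grasp point (between the pads) lies 19 mm behind it; y points along the fingers, x is the direction in which the jaws open and shut, and the axes are right-handed (so a half turn about y gives the same grasp; the last joint's range is limited). The gripper opens to 85 mm and grips with 20 to 120 N. Pads are 22 mm wide; open, the fingers measure 114 mm over their backs; the gripper's body (76 mm by 85 mm) begins 54 mm behind the grasp point. The pads swing forward as they close: fully open they stand 13 mm farther back than shut.
Start: joints at [1.389, 0.385, 0.008, 0, -1.194, -0.259], TCP at [266.631, 565.25, 231.312] pointing down, gripper open.
Joint ranges: [-3.14, 3.14], [-1.21, 2.06], [-1.07, 1.41], [-3.16, 2.05], [-2.99, -0.16], [-3.1, 3.1]. Speed limits (rad/s): [2.79, 2.79, 3.14, 3.14, 3.14, 3.14].

### API

Orientations are given as a unit quaternion [x, y, z, w].
In Python, from bench import read_state, get_image, job_done gives the robot as it stands.
- The arm moves only by the tool play_rows, never from a script. Its argument "series" is a list of rows, each a list of 7 numbers: the shift along the tool's x, y, z in m, then the turn, a rotation vector about the tool's x, y, z in rad, then the finger opening in m, from 0 to 0.0854. In form: [[x, y, z, wx, wy, wz, claw], ...]. A call has 1 to 10 rows; each row shifts and turns the pose as measured when the row begins, along the tool's axes as they then stand; what a row does not reach is not made up. A row lasts 1/10 s, in which the tool goes at most 50 mm and 8.59 degrees, less where a joint would pass 70% of its speed; a pose out of reach is approached as far as the arm can. A call with a gripper value outside its range is refused whole. The fingers move at their own pace and stop on an object; the grip force is fixed at half the most. Time passes only in rows, so rows that do not move let the fingers close. It gives the time, the measured TCP pose, the force and the opening at its end, in the units of the state.
- read_state(): the state, without advancing time (a new reading comes with each control period).
- get_image(name): name is "scene" or "top" or "wrist"; returns a dict with "color" (384x512x3 uint8, red, green, blue), "intrinsics" (3x3 intrinsics, pixels), "origin" and "orientation" of the camera in the world. Camera axes: x right, y down, z forward; pixel columns grow to the right and rows downward; lengths in mm; the calibration is good to about 2 mm. The wrist camera is an equidistant fisheye: a pixel r from the principal point sees the ray r / f radians off the axis. A picture is of the moment at which its call begins. There is no depth.
- job_done(): hands the job in, once; it reports no verdict.
The state is a dict: "clock": time; "joints": joint angles; "joint_vel": joint speeds; "joint_efforts": joint torques, N m; "position": TCP position; "ee_rot": TCP orientation; "contact_force": force on the tool from outside, world axes, zero at the start; "wrist_torque": the same for the moment, N m; "gripper_width": finger opening in mm.
Only numpy, scipy, OpenCV 4.12 (cv2) and the standard library are available. Lean on these libraries where they do the work, as an engineer would, in place of code of your own. Each camera call takes 0.05 s, during which the arm holds its last target. There are 200 camera calls.

## Working session

There is one attempt and no reset: what is moved stays moved. The work goes in short steps, Python scripts to look and compute and a tool call to move; the robot and the scene stay as the last step left them, time stands still between calls to the robot, and variables do not carry over. Pictures are saved under pics/ and viewed, about 8 in all and at most 12, crops included, and the job is handed in when it is done.

Besides the shell and the picture viewer there is one more tool, called after ">>>" as name([rows], argument=value, ...), one row to a line, values as JSON. play_rows: Moves the arm, as the interface text tells. Its arguments: {"type":"object","properties":{"series":{"type":"array","items":{"type":"array","items":{"type":"number"}}}},"required":["series"]}

```bash
mkdir -p pics && ls && cat > h.py <<'E'
import numpy as np, cv2
from scipy.spatial.transform import Rotation as R
from bench import read_state, get_image, job_done
def cam(n,save=None):
    im=get_image(n)
    if save: cv2.imwrite('pics/'+save,im['color'][:,:,::-1])
    return im
def px2w(im,uv,z):
    K=np.array(im['intrinsics']);uv=np.atleast_2d(uv).astype(float)
    d=np.c_[(uv[:,0]-K[0,2])/K[0,0],(uv[:,1]-K[1,2])/K[1,1],np.ones(len(uv))]
    d=R.from_quat(im['orientation']).apply(d);o=np.array(im['origin'])
    return o+d*((z-o[2])/d[:,2])[:,None]
def w2px(im,P):
    K=np.array(im['intrinsics']);P=np.atleast_2d(P)
    c=R.from_quat(im['orientation']).inv().apply(P-np.array(im['origin']))
    return c[:,:2]/c[:,2:]*[K[0,0],K[1,1]]+K[:2,2]
E
python3 - <<'E'
from h import *
a=cam('top');b=cam('scene')
for i in(a,b):print(i['origin'],R.from_quat(i['orientation']).as_matrix().round(3).tolist(),np.array(i['intrinsics']).tolist())
cv2.imwrite('pics/top0.png',cv2.resize(a['color'][:,:,::-1],(800,600),interpolation=cv2.INTER_CUBIC));cv2.imwrite('pics/scene0.png',b['color'][:,:,::-1])
print(read_state())
E
```

```text
pics
[ 284.15892486  -72.01506434 1326.34913985] [[0.037, -0.976, 0.216], [-0.999, -0.038, 0.003], [0.005, -0.216, -0.976]] [[455.8732588166472, 0.0, 251.755365621517], [0.0, 455.8732588166472, 189.91015684756863], [0.0, 0.0, 1.0]]
[1173.15862755 -650.05995745  700.58000282] [[0.666, 0.45, -0.595], [0.746, -0.389, 0.54], [0.012, -0.804, -0.595]] [[403.2018727544612, 0.0, 249.42152939543027], [0.0, 403.2018727544612, 198.6413082351332], [0.0, 0.0, 1.0]]
{'clock': 0.1, 'joints': array([ 1.38858008e+00,  3.85486583e-01,  6.76292982e-03, -4.37309100e-04,
       -1.19400002e+00, -2.58593500e-01]), 'joint_vel': array([-0.00096647, -0.00189072,  0.00422696,  0.00154474, -0.0010936 ,
        0.00034075]), 'joint_efforts': array([-1.00229630e-03, -3.93319273e+01,  1.88928956e+01,  4.19794902e+00,
       -2.59515706e-03,  8.24234121e-06]), 'position': array([266.43495486, 564.78838334, 230.32662212]), 'ee_rot': array([ 0.37911231, -0.59684489,  0.59764933, -0.37797528]), 'contact_force': array([ 0.79402534, -0.26508589,  0.12441173]), 'wrist_torque': array([-0.01460448,  0.02803028, -0.00995851]), 'gripper_width': 85.58858836865204}
```

View pics/top0.png

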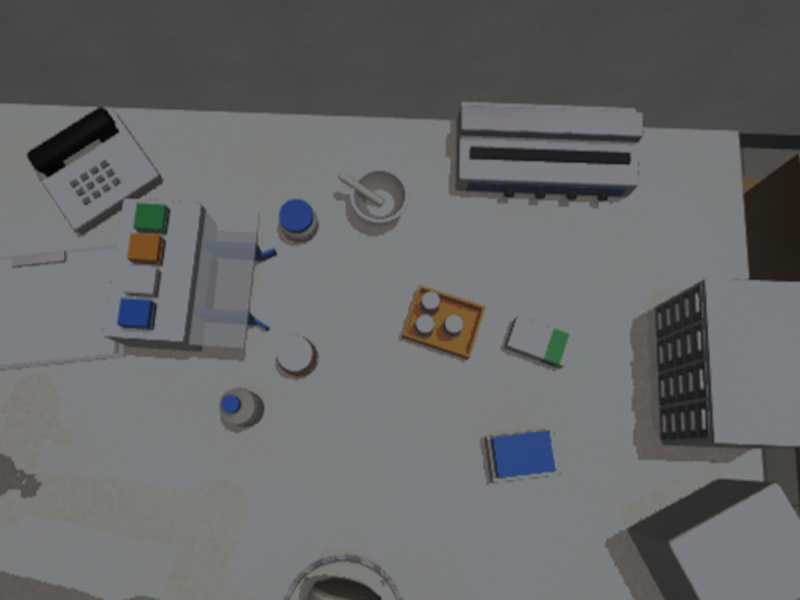

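View pics/scene0.png

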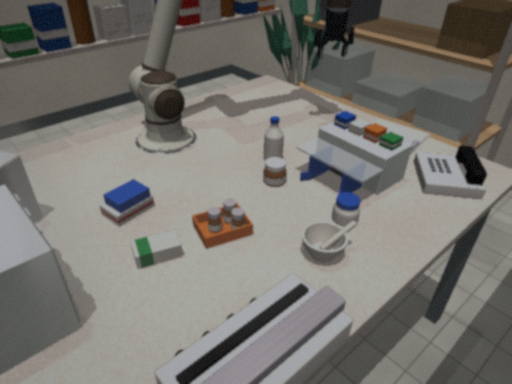

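The top view shows the tray at about (443,321) with the carton behind it at (538,340). The bay opens to the right at (262,290) (blue lips at (267,254) and (260,324)), between the blue-capped jar at (297,220) and the amber jar at (296,355). Next I'll measure them.

```bash
cat > m.py <<'E'
from h import *
a=cam('top');s=1.5625
f=lambda pts,z:px2w(a,(np.array(pts)+.5)/s-.5,z)[:,:2].round(0).tolist()
print('cab top',f([(123,200),(203,203),(190,346),(107,337)],125))
print('shelf front',f([(258,213),(244,353)],91))
print('jars',f([(296,213),(294,350)],68)); print('mortar',f([(378,197)],60))
print('stack',f([(490,436),(551,430),(557,474),(495,481)],65))
print('carton',f([(518,315),(568,332),(560,364),(508,347)],40)); print('tall',f([(231,404)],150))
print('vials',f([(430,300),(425,324),(454,324)],67))
hsv=cv2.cvtColor(a['color'],cv2.COLOR_RGB2HSV)
m=((hsv[...,0]<20)&(hsv[...,1]>120)&(hsv[...,2]>60)).astype(np.uint8);m[:170]=0;m[240:]=0;m[:,:250]=0;m[:,320:]=0
c=np.vstack(cv2.findContours(m,0,2)[0]);r=cv2.minAreaRect(c.astype(np.float32));b=cv2.boxPoints(r)
w=px2w(a,b,35)[:,:2];print('tray',w.round(0).tolist(),w.mean(0),[np.linalg.norm(w[i]-w[i-1]).round(1) for i in range(4)])
w=px2w(a,c[:,0],35)[:,:2].astype(np.float32);print('trayW',cv2.minAreaRect(w))
m=((hsv[...,0]>100)&(hsv[...,0]<130)&(hsv[...,1]>120)).astype(np.uint8)
n,l,st,ce=cv2.connectedComponentsWithStats(m)
for i in range(1,n):
    if st[i,4]>8: print(st[i],px2w(a,ce[i],30)[0,:2].round(0))
x=cv2.resize(a['color'][120:240,60:210,::-1],None,fx=5,fy=5,interpolation=cv2.INTER_CUBIC);cv2.imwrite('pics/bay.png',np.clip(x*1.6,0,255))
E
python3 m.py
```

```text
cab top [[707.0, 419.0], [707.0, 277.0], [451.0, 274.0], [461.0, 417.0]]
shelf front [[704.0, 185.0], [447.0, 189.0]]
jars [[715.0, 119.0], [459.0, 105.0]]
mortar [[755.0, -31.0]]
stack [[322.0, -245.0], [336.0, -351.0], [262.0, -361.0], [246.0, -254.0]]
carton [[543.0, -298.0], [515.0, -390.0], [455.0, -374.0], [483.0, -280.0]]
tall [[355.0, 191.0]]
vials [[559.0, -134.0], [515.0, -126.0], [517.0, -178.0]]
tray [[497.0, -86.0], [594.0, -114.0], [557.0, -238.0], [461.0, -208.0]] [ 527.13090071 -161.43500115] [np.float64(127.1), np.float64(100.6), np.float64(129.1), np.float64(100.0)]
trayW ((527.17529296875, -161.31060791015625), (128.07839965820312, 100.32471466064453), 73.53736114501953)
[179 128  21  20 341] [723. 125.]
[167 159   9   6  23] [647. 174.]
[ 75 191  23  18 345] [522. 410.]
[162 204   9   6  18] [511. 179.]
[142 253  11  11  98] [363. 220.]
[315 276  40  30 947] [ 294. -309.][ WARN:0@1.617] global loadsave.cpp:1063 imwrite_ Unsupported depth image for selected encoder is fallbacked to CV_8U.
```

View pics/bay.png

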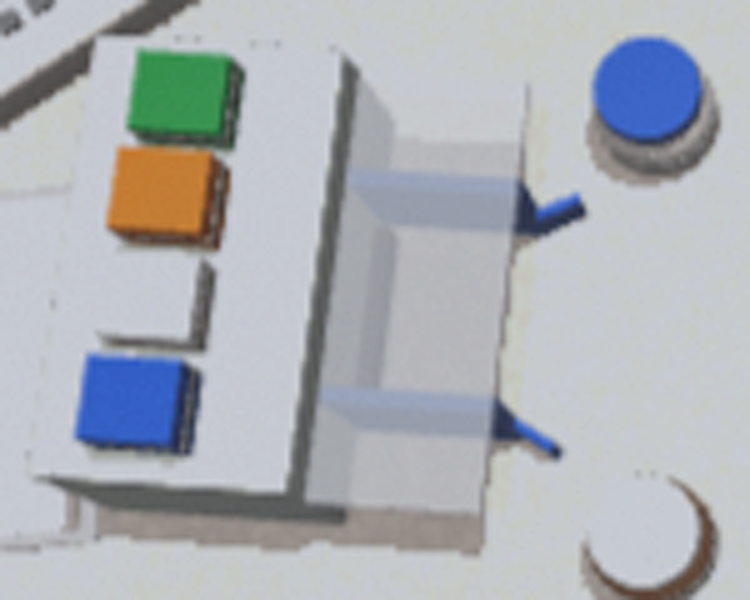

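The crop shows the cabinet's top front edge from (340,48) to (290,492) and the shelf's front edge from (528,85) to (487,513). The lip tips are at (582,205) and (560,450).

```bash
cat > bay.py <<'E'
from h import *
from scipy.optimize import least_squares
a=cam('top')
# crop px, bay-frame point  (bay y: inward x=world +y => bay y = world -x) 
obs=[((340,48),(12,-125,125)),((290,492),(12,125,125)),((100,38),(152,-125,125)),((35,475),(152,125,125)),
((528,85),(-85,-125,91)),((487,513),(-85,125,91))]
uv=np.array([o[0] for o in obs])/5+[60,120]-.4;P=np.array([o[1] for o in obs],float)
def proj(p,P):
    c,s=np.cos(p[2]),np.sin(p[2]);w=np.c_[p[0]+c*P[:,0]-s*P[:,1],p[1]+s*P[:,0]+c*P[:,1],P[:,2]];return w2px(a,w)
r=least_squares(lambda p:(proj(p,P)-uv).ravel(),[580,270,np.pi/2],x_scale=[10,10,.1],loss='soft_l1')
print('bay',r.x,'res px*5',((proj(r.x,P)-uv)*5).round(0).tolist())
L=np.array([(-109,-72.5,30),(-109,72.5,30),(-85,-58,30),(-85,58,30),(-85,-68,30),(-85,68,30),(0,-58,30),(0,58,30)],float)
print('pred crop',((proj(r.x,L)+.4-[60,120])*5).round(0).tolist())
x0,y0,t=r.x;c,s=np.cos(t),np.sin(t)
for n,q in dict(jarw=(715,119),jara=(459,105),tray=(527,-161),tall=(355,191)).items():
    d=np.array(q)-[x0,y0];print(n,'in bay',(c*d[0]+s*d[1]).round(),(-s*d[0]+c*d[1]).round())
E
python3 bay.py
```

```text
bay [583.0555628  269.79864748   1.55184516] res px*5 [[6.0, 1.0], [2.0, 2.0], [-5.0, -3.0], [-5.0, 4.0], [3.0, -6.0], [-1.0, 0.0]]
pred crop [[581.0, 200.0], [558.0, 441.0], [538.0, 221.0], [519.0, 414.0], [540.0, 205.0], [517.0, 431.0], [395.0, 213.0], [373.0, 406.0]]
jarw in bay -148.0 -135.0
jara in bay -167.0 121.0
tray in bay -432.0 48.0
tall in bay -83.0 227.0
```

```bash
python3 - <<'E'
from h import *
s=read_state();Rt=R.from_quat(s['ee_rot']);print(Rt.as_matrix().round(3),s['position'])
w=cam('wrist','w0.png');print('cam in tool',Rt.inv().apply(np.array(w['origin'])-s['position']).round(1),'\n',(Rt.inv()*R.from_quat(w['orientation'])).as_matrix().round(2),np.array(w['intrinsics'])[0])
E
```

```text
[[-0.427 -0.     0.904]
 [-0.904 -0.001 -0.427]
 [ 0.001 -1.     0.   ]] [266.50784231 564.95210977 230.65510924]
cam in tool [  -0.7 -142.    66.4] 
 [[ 1.    0.    0.  ]
 [-0.   -0.26  0.97]
 [ 0.   -0.97 -0.26]] [297.31863964   0.         253.82476301]
```

View pics/w0.png

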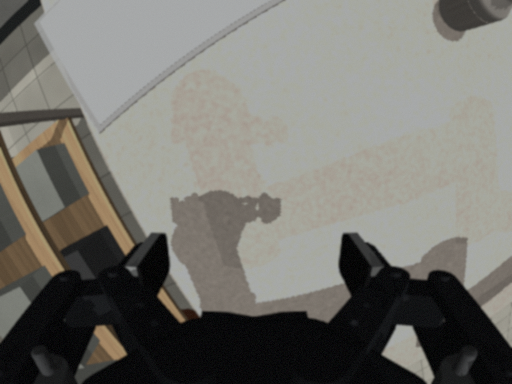

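The wrist camera sits on the tool's +z side, and j6's range wants that side facing backwards. So the push runs along tool -z. I'll write a row planner and then swing over behind the tray.

```bash
cat > plan.py <<'E'
from h import *
def Rtool(th,tilt=0.1):  # th = push heading (world yaw); tool -z along push, y down, leaning back by tilt
    p=np.array([np.cos(th),np.sin(th),0]);z=-p;y=np.array([0,0,-1.]);x=np.cross(y,z)
    return R.from_matrix(np.c_[x,y,z])*R.from_rotvec([-tilt,0,0])
def rows(target,Rg,n,claw=.06,nd=4,rmax=.145):
    s=read_state();p=np.array(s['position']);Rc=R.from_quat(s['ee_rot'])
    T=np.array(target,float);dR=(Rc.inv()*Rg).as_rotvec();m=max(n,int(np.ceil(np.linalg.norm(dR)/rmax)))
    print('at',p.round(1),'F',np.array(s['contact_force']).round(1),'t',round(s['clock'],1),'w',round(s['gripper_width'],1),'rot left',dR.round(3))
    out=[]
    for i in range(m):
        d=Rc.inv().apply((T-p)/m)/1000;out.append([*d.round(nd).tolist(),*(dR/m).round(4).tolist(),claw]);Rc=Rc*R.from_rotvec(dR/m)
    print(len(out),str(out).replace(' ',''))
E
python3 -c "
from plan import *
t=np.deg2rad(73.5);rows([500,-253,210],Rtool(t),20)"
```

```text
at [266.6 565.  230.8] F [-0.2 -0.1 -0.5] t 0.2 w 85.2 rot left [-0.083  1.417  0.072]
20 [[0.032,0.0011,0.028,-0.0042,0.0708,0.0036,0.06],[0.0299,0.0008,0.0302,-0.0042,0.0708,0.0036,0.06],[0.0277,0.0006,0.0323,-0.0042,0.0708,0.0036,0.06],[0.0254,0.0004,0.0341,-0.0042,0.0708,0.0036,0.06],[0.0229,0.0001,0.0359,-0.0042,0.0708,0.0036,0.06],[0.0203,-0.0001,0.0374,-0.0042,0.0708,0.0036,0.06],[0.0176,-0.0003,0.0387,-0.0042,0.0708,0.0036,0.06],[0.0148,-0.0005,0.0399,-0.0042,0.0708,0.0036,0.06],[0.012,-0.0008,0.0408,-0.0042,0.0708,0.0036,0.06],[0.009,-0.001,0.0416,-0.0042,0.0708,0.0036,0.06],[0.0061,-0.0012,0.0421,-0.0042,0.0708,0.0036,0.06],[0.0031,-0.0014,0.0424,-0.0042,0.0708,0.0036,0.06],[0.0001,-0.0015,0.0425,-0.0042,0.0708,0.0036,0.06],[-0.0029,-0.0017,0.0424,-0.0042,0.0708,0.0036,0.06],[-0.0059,-0.0019,0.0421,-0.0042,0.0708,0.0036,0.06],[-0.0089,-0.002,0.0416,-0.0042,0.0708,0.0036,0.06],[-0.0118,-0.0022,0.0408,-0.0042,0.0708,0.0036,0.06],[-0.0147,-0.0023,0.0399,-0.0042,0.0708,0.0036,0.06],[-0.0175,-0.0024,0.0387,-0.0042,0.0708,0.0036,0.06],[-0.0202,-0.0025,0.0374,-0.0042,0.0708,0.0036,0.06]]
```

>>> play_rows([
  [0.032,0,0.028,0,0.07,0,0.06],
  [0.03,0,0.03,0,0.07,0,0.06],
  [0.028,0,0.032,0,0.07,0,0.06],
  [0.025,0,0.034,0,0.07,0,0.06],
  [0.023,0,0.036,0,0.07,0,0.06],
  [0.02,0,0.037,0,0.07,0,0.06],
  [0.018,0,0.039,0,0.07,0,0.06],
  [0.015,0,0.04,0,0.07,0,0.06],
  [0.012,0,0.041,0,0.07,0,0.06],
  [0.009,0,0.042,0,0.07,0,0.06],
])

```text
clock: 1.25
position: [381.5, 143.7, 229.4]
ee_rot: [0.144, -0.692, 0.693, -0.145]
contact_force: [0.9, -0.6, 1.0]
gripper_width: 59.6
```

```bash
python3 -c "
from plan import *
t=np.deg2rad(73.5);rows([500,-253,210],Rtool(t),10)"
```

```text
at [381.5 143.7 229.4] F [ 0.9 -0.6  1. ] t 1.2 w 59.6 rot left [-0.097  0.699  0.034]
10 [[0.005,0.002,0.0411,-0.0097,0.0699,0.0034,0.06],[0.0021,0.0016,0.0414,-0.0097,0.0699,0.0034,0.06],[-0.0008,0.0012,0.0414,-0.0097,0.0699,0.0034,0.06],[-0.0037,0.0008,0.0413,-0.0097,0.0699,0.0034,0.06],[-0.0065,0.0004,0.0409,-0.0097,0.0699,0.0034,0.06],[-0.0094,0.0,0.0404,-0.0097,0.0699,0.0034,0.06],[-0.0122,-0.0003,0.0396,-0.0097,0.0699,0.0034,0.06],[-0.0149,-0.0006,0.0387,-0.0097,0.0699,0.0034,0.06],[-0.0176,-0.001,0.0375,-0.0097,0.0699,0.0034,0.06],[-0.0201,-0.0013,0.0362,-0.0097,0.0699,0.0034,0.06]]
```

>>> play_rows([
  [0.005,0.002,0.041,-0.01,0.07,0.003,0.06],
  [0.002,0.002,0.041,-0.01,0.07,0.003,0.06],
  [-0.001,0.001,0.041,-0.01,0.07,0.003,0.06],
  [-0.004,0.001,0.041,-0.01,0.07,0.003,0.06],
  [-0.007,0,0.041,-0.01,0.07,0.003,0.06],
  [-0.009,0,0.04,-0.01,0.07,0.003,0.06],
  [-0.012,0,0.04,-0.01,0.07,0.003,0.06],
  [-0.015,0,0.039,-0.01,0.07,0.003,0.06],
  [-0.018,-0.001,0.037,-0.01,0.07,0.003,0.06],
  [-0.02,-0.001,0.036,-0.01,0.07,0.003,0.06],
])

```text
clock: 2.25
position: [497.6, -270.4, 209.3]
ee_rot: [0.118, 0.736, -0.659, -0.105]
contact_force: [0.6, 0.2, 0.2]
gripper_width: 60.1
```

```bash
python3 -c "
from plan import *
cam('wrist','w1.png')
t=np.deg2rad(73.5);rows([500,-253,80],Rtool(t),5)"
```

```text
at [ 498.9 -275.8  208.1] F [ 5.2 -3.3  1.7] t 2.3 w 60.3 rot left [ 0.008 -0.035 -0.006]
5 [[0.0013,0.0259,-0.0016,0.0016,-0.007,-0.0011,0.06],[0.0012,0.0259,-0.0017,0.0016,-0.007,-0.0011,0.06],[0.0012,0.0259,-0.0017,0.0016,-0.007,-0.0011,0.06],[0.0012,0.0259,-0.0018,0.0016,-0.007,-0.0011,0.06],[0.0011,0.0259,-0.0018,0.0016,-0.007,-0.0011,0.06]]
```

View pics/w1.png

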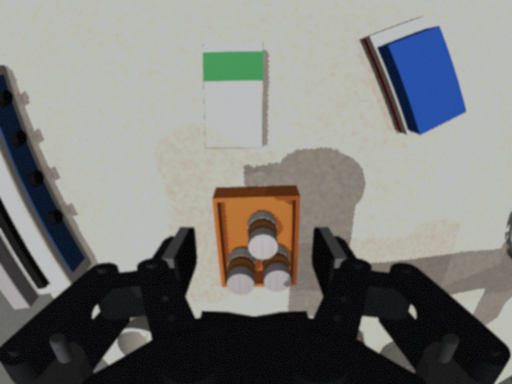

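The wrist view shows the tray's trailing wall top edge from (215,188) to (298,187) and the carton's near edge from (205,148) to (263,147). All three bottles are standing. I'll check these against the top-camera fit.

```bash
cat >> h.py <<'E'
def fish(im,uv,z):
    K=np.array(im['intrinsics']);uv=np.atleast_2d(uv).astype(float)-K[:2,2];r=np.linalg.norm(uv,axis=1);t=r/K[0,0]
    d=np.c_[uv/r[:,None]*np.sin(t)[:,None],np.cos(t)];d=R.from_quat(im['orientation']).apply(d);o=np.array(im['origin'])
    return o+d*((z-o[2])/d[:,2])[:,None]
E
python3 -c "
from plan import *
w=cam('wrist');q=fish(w,[(215,187),(298,187),(222,285),(296,284)],35)[:,:2];print('tray',q.round(1).tolist(),np.linalg.norm(q[0]-q[1]),'heading',np.rad2deg(np.arctan2(*(q[0]-q[1])[::-1]))+90)
print('carton',fish(w,[(205,148),(263,147)],40)[:,:2].round(1))
c=np.array([527.2,-161.3]);t=np.deg2rad(73.5);d=np.array([np.cos(t),np.sin(t)]);n=np.array([-d[1],d[0]])
print('top pred',(c-65*d+50*n).round(1),(c-65*d-50*n).round(1))
rows([500,-253,80],Rtool(t),6)"
```

```text
tray [[551.8, -255.2], [464.3, -225.9], [594.9, -123.2], [501.5, -93.4]] 92.32105517210425 heading 71.51874231955969
carton [[ 545.  -301.1]
 [ 487.1 -282.5]]
top pred [ 460.8 -209.4] [ 556.7 -237.8]
at [ 497.8 -272.8  207.9] F [-0.2  0.1 -2. ] t 2.4 w 59.9 rot left [ 0.009 -0.032 -0.004]
6 [[0.0007,0.0215,-0.0009,0.0015,-0.0054,-0.0006,0.06],[0.0007,0.0215,-0.0009,0.0015,-0.0054,-0.0006,0.06],[0.0007,0.0215,-0.001,0.0015,-0.0054,-0.0006,0.06],[0.0006,0.0215,-0.001,0.0015,-0.0054,-0.0006,0.06],[0.0006,0.0215,-0.0011,0.0015,-0.0054,-0.0006,0.06],[0.0006,0.0215,-0.0011,0.0015,-0.0054,-0.0006,0.06]]
```

The band's upper edge at row 187 is the foot of the wall (z=0), which accounts for the 92 mm width. The rest agrees within 5 mm. I'll descend behind the tray.

>>> play_rows([
  [0.001,0.021,-0.001,0.002,-0.006,0,0.06],
  [0.001,0.021,-0.001,0.002,-0.006,0,0.06],
  [0.001,0.021,-0.001,0.002,-0.006,0,0.06],
  [0.001,0.021,-0.001,0.001,-0.006,0,0.06],
  [0.001,0.021,-0.001,0.001,-0.006,0,0.06],
  [0,0.015,-0.001,0,-0.002,0,0.06],
  [0,0,0,0,0,0,0.06],
])

```text
clock: 3.05
position: [497.9, -251.8, 85.5]
ee_rot: [0.107, 0.734, -0.664, -0.094]
contact_force: [-0.9, 0.3, 0.3]
gripper_width: 60.4
```

```bash
python3 -c "
from plan import *
w=cam('wrist');cv2.imwrite('pics/w2.png',w['color'][:,:,::-1])
t=np.deg2rad(73.5);rows([500,-253,7],Rtool(t),5)"
```

```text
at [ 498.6 -252.3   86.6] F [-0.1 -0.6 -0.1] t 3.1 w 60.1 rot left [ 0.001  0.002 -0.006]
5 [[-0.0002,0.0158,0.0017,0.0001,0.0004,-0.0012,0.06],[-0.0002,0.0158,0.0017,0.0001,0.0004,-0.0012,0.06],[-0.0002,0.0158,0.0017,0.0001,0.0004,-0.0012,0.06],[-0.0003,0.0158,0.0017,0.0001,0.0004,-0.0012,0.06],[-0.0003,0.0158,0.0017,0.0001,0.0004,-0.0012,0.06]]
```

View pics/w2.png

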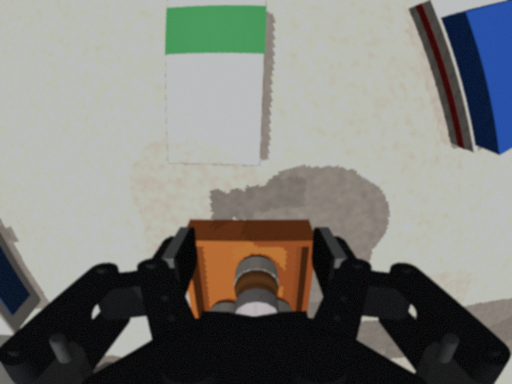

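The wrist view shows the trailing wall's foot from (190,221) to (311,220), centred between the fingers, and the carton's near edge at row 163.

```bash
python3 -c "
from plan import *
w=cam('wrist');s=read_state();Rt=Rtool(np.deg2rad(73.5),0)
for n,uv,z in(('foot',[(190,221),(311,220)],0),('rim',[(190,236),(314,236)],35),('carton',[(167,163),(260,164)],40)):
    q=fish(w,uv,z);print(n,q[:,:2].round(1).tolist(),np.linalg.norm(q[0]-q[1]).round(1),'tool-frame x,z rel TCP',Rt.inv().apply(q-s['position'])[:,[0,2]].round(1).tolist())
"
```

```text
foot [[560.9, -235.4], [462.4, -207.8]] 102.3 tool-frame x,z rel TCP [[-54.0, -34.1], [48.3, -32.6]]
rim [[552.1, -238.6], [465.1, -213.3]] 90.6 tool-frame x,z rel TCP [[-46.4, -28.6], [44.2, -28.1]]
carton [[545.5, -295.8], [487.8, -277.7]] 60.5 tool-frame x,z rel TCP [[-56.4, 28.2], [4.1, 27.2]]
```

```bash
python3 -c "
from plan import *
t=np.deg2rad(73.5);rows([503,-243,7],Rtool(t),6)"
```

```text
at [ 499.5 -252.8   87.7] F [-0.8 -1.1  0.4] t 3.1 w 60.1 rot left [ 0.     0.002 -0.009]
6 [[0.0,0.0136,-0.0004,0.0001,0.0004,-0.0014,0.06],[-0.0,0.0136,-0.0004,0.0001,0.0004,-0.0014,0.06],[-0.0,0.0136,-0.0004,0.0001,0.0004,-0.0014,0.06],[-0.0,0.0136,-0.0004,0.0001,0.0004,-0.0014,0.06],[-0.0001,0.0136,-0.0004,0.0001,0.0004,-0.0014,0.06],[-0.0001,0.0136,-0.0004,0.0001,0.0004,-0.0014,0.06]]
```

>>> play_rows([
  [0,0,-0.005,0,0,0,0.06],
  [0,0.005,-0.004,0,0,0,0.06],
  [0,0.014,0.001,0,0,0,0.06],
  [0,0.014,0.001,0,0,0,0.06],
  [0,0.014,0.001,0,0,0,0.06],
  [0,0.014,0.001,0,0,0,0.06],
  [0,0.012,0.001,0,0,0,0.06],
  [0,0.004,0,0,0,0,0.06],
  [0,0,0,0,0,0,0.06],
])

```text
clock: 4.05
position: [510.2, -240.8, 16.1]
ee_rot: [0.114, 0.733, -0.665, -0.086]
contact_force: [-0.2, 0.3, 0.1]
gripper_width: 60.0
```

```bash
python3 -c "
from plan import *
t=np.deg2rad(73.5);rows([503,-243,7],Rtool(t),3)"
```

```text
at [ 510.2 -240.8   16.1] F [-0.2  0.3  0.1] t 4.0 w 60.0 rot left [ 0.001  0.006 -0.026]
3 [[0.0022,0.0028,0.0017,0.0002,0.002,-0.0085,0.06],[0.0022,0.0028,0.0017,0.0002,0.002,-0.0085,0.06],[0.0021,0.0029,0.0017,0.0002,0.002,-0.0085,0.06]]
```

>>> play_rows([
  [0.003,0.003,0.001,0,0.002,-0.009,0.06],
  [0.002,0.003,0.001,0,0.002,-0.009,0.06],
  [0.002,0.003,0.001,0,0.002,-0.009,0.06],
  [0,0,0,0,0,0,0.06],
])

```text
clock: 4.45
position: [503.7, -241.2, 7.8]
ee_rot: [0.106, 0.734, -0.664, -0.096]
contact_force: [0.1, 0.1, -1.0]
gripper_width: 59.6
```

```bash
cat > traj.py <<'E'
# planned TCP path: tray straight S0 mm along its heading, then arc onto the bay's centre line, then straight home
from plan import *
BAY=np.array([583.,269.8]);TB=1.552
def tray_path(c,t,n=400,xa=-180):
    "c,t tray pose now -> list of (centre,heading) each 1 mm; aligned by bay x = xa"
    u=np.array([np.cos(TB),np.sin(TB)]);v=np.array([-u[1],u[0]]);x,y=(c-BAY)@u,(c-BAY)@v;a=t-TB
    D=xa-x;T=np.tan(a);h=np.tan(a/2)        # s*T+L*h=-y, s+L=D (along bay x)
    L=(-y-D*T)/(h-T);s=D-L;return x,y,a,s,L
E
python3 -c "
from traj import *
print(tray_path(np.array([527.2,-161.3]),np.deg2rad(73.5)))
t=np.deg2rad(73.5);rows([503,-243,7],Rtool(t),3)"
```

```text
(np.float64(-432.0726212943475), np.float64(47.68752381736075), np.float64(-0.26918299978416793), np.float64(96.49369421037107), np.float64(155.57892708397645))
at [ 503.7 -241.2    7.8] F [ 0.1  0.1 -1. ] t 4.5 w 59.6 rot left [0.001 0.    0.   ]
3 [[0.0001,0.0002,0.0007,0.0002,0.0001,0.0001,0.06],[0.0001,0.0002,0.0007,0.0002,0.0001,0.0001,0.06],[0.0001,0.0002,0.0007,0.0002,0.0001,0.0001,0.06]]
```

>>> play_rows([
  [0,0,-0.003,0,0,0,0.06],
  [0,0,-0.003,0,0,0,0.06],
  [0,0,-0.003,0,0,0,0.06],
  [0,0,-0.002,0,0,0,0.06],
  [0,0,-0.002,0,0,0,0.06],
  [0,0,-0.002,0,0,0,0.06],
  [0,0,-0.002,0,0,0,0.06],
  [0,0,-0.002,0,0,0,0.06],
])

```text
clock: 5.25
position: [508.6, -222.6, 9.5]
ee_rot: [0.106, 0.734, -0.664, -0.097]
contact_force: [-0.5, -2.3, -1.5]
gripper_width: 59.7
```

```bash
cat > trk.py <<'E'
from traj import *
def tray_top():
    a=cam('top');hsv=cv2.cvtColor(a['color'],cv2.COLOR_RGB2HSV)
    m=((hsv[...,0]<20)&(hsv[...,1]>120)&(hsv[...,2]>60)).astype(np.uint8);m[:160]=0;m[250:]=0;m[:,:140]=0;m[:,325:]=0
    c=np.vstack(cv2.findContours(m,0,2)[0])[:,0]
    r=cv2.minAreaRect(px2w(a,c,35)[:,:2].astype(np.float32));print('tray',r,'bay frame x,y,a,s,L',np.round(tray_path(np.array(r[0]),np.deg2rad(r[2] if r[2]>45 else r[2]+90)),3));return a
E
python3 -c "
from trk import *
tray_top()
t=np.deg2rad(73.5);rows([503,-243,7],Rtool(t),1)"
```

```text
tray ((507.5051574707031, -174.927978515625), (71.98405456542969, 73.968017578125), 73.54254913330078) bay frame x,y,a,s,L [-4.46068e+02  6.71230e+01 -2.68000e-01  2.22745e+02  4.33230e+01]
at [ 508.7 -222.3    9.6] F [-0.8 -1.7 -1. ] t 5.3 w 60.2 rot left [-0.    -0.     0.001]
1 [[-0.0004,0.0004,0.0216,-0.0004,-0.0002,0.0014,0.06]]
```

Contact at 2–3 N. I'll push straight for about 85 mm.

>>> play_rows([
  [0,0,-0.003,0,0,0,0.06],
  [0,0.001,-0.004,0,0,0,0.06],
  [0,0.001,-0.004,0,0,0,0.06],
  [0,0.0005,-0.004,0,0,0,0.06],
  [0,0.0005,-0.004,0,0,0,0.06],
  [0,0.0005,-0.004,0,0,0,0.06],
  [0,0.0005,-0.004,0,0,0,0.06],
  [0,0.0005,-0.004,0,0,0,0.06],
  [0,0.0005,-0.004,0,0,0,0.06],
  [0,0.0005,-0.004,0,0,0,0.06],
])

```text
clock: 6.3
position: [521.5, -183.0, 9.7]
ee_rot: [0.106, 0.733, -0.665, -0.096]
contact_force: [-0.7, -4.5, 2.1]
gripper_width: 59.9
```

>>> play_rows([
  [0,0.0005,-0.004,0,0,0,0.06],
  [0,0.0005,-0.004,0,0,0,0.06],
  [0,0.0005,-0.004,0,0,0,0.06],
  [0,0.0005,-0.004,0,0,0,0.06],
  [0,0.0005,-0.004,0,0,0,0.06],
  [0,0.0005,-0.004,0,0,0,0.06],
  [0,0.0005,-0.004,0,0,0,0.06],
  [0,0.0005,-0.004,0,0,0,0.06],
  [0,0.0005,-0.004,0,0,0,0.06],
  [0,0.0005,-0.002,0,0,0,0.06],
])

```text
clock: 7.3
position: [533.7, -143.7, 9.5]
ee_rot: [0.106, 0.733, -0.665, -0.095]
contact_force: [-2.6, -6.0, 5.5]
gripper_width: 59.9
```

```bash
cat >> traj.py <<'E'
def now(d=76,xa=-180):
    s=read_state();Rt=R.from_quat(s['ee_rot']).as_matrix();z=-Rt[:2,2];z/=np.linalg.norm(z)
    c=np.array(s['position'])[:2]+d*z;t=np.arctan2(z[1],z[0])
    print('TCP',np.array(s['position']).round(1),'F',np.array(s['contact_force']).round(1),'tilt/roll',np.round([Rt[2,2],Rt[2,0]],3),'t',round(s['clock'],1),'heading',round(np.rad2deg(t),1),'tray c',c.round(1),'bay x,y,a,s,L',np.round(tray_path(c,t,xa=xa),3))
E
python3 -c "
from traj import *
now()
a=cam('top')
x=cv2.resize(a['color'][100:260,100:320,::-1],None,fx=3.5,fy=3.5,interpolation=cv2.INTER_CUBIC);cv2.imwrite('pics/t1.png',np.clip(x*1.5,0,255).astype(np.uint8))"
```

```text
TCP [ 533.7 -143.7    9.5] F [-2.6 -6.   5.5] tilt/roll [-0.097 -0.003] t 7.3 heading 73.6 tray c [555.1 -70.7] bay x,y,a,s,L [-3.41005e+02  2.15120e+01 -2.67000e-01 -7.73000e-01  1.61778e+02]
```

View pics/t1.png

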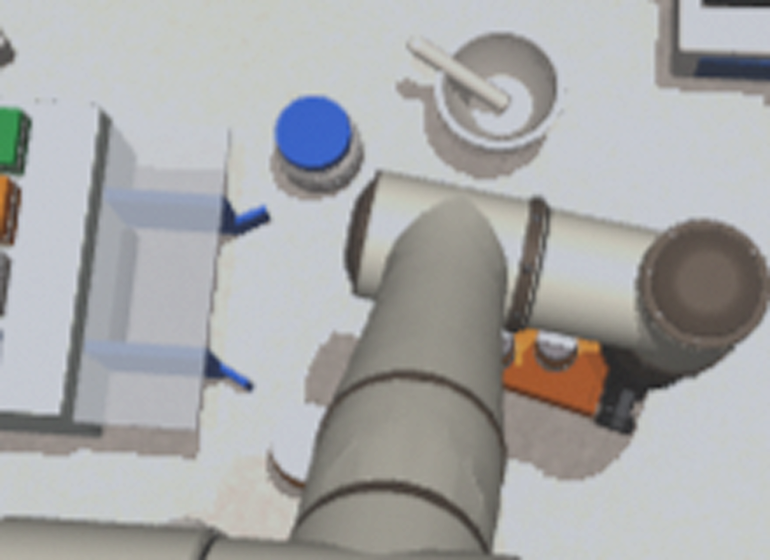

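The arm hides most of the tray from above, and a wrist link reaches forward over it. I need to check that link's height against the cabinet in the scene view.

```bash
python3 -c "
from traj import *
a=cam('scene')
x=cv2.resize(a['color'][:300,90:450,::-1],None,fx=2,fy=2,interpolation=cv2.INTER_CUBIC);cv2.imwrite('pics/s1.png',np.clip(x*1.3,0,255).astype(np.uint8));now()"
```

```text
TCP [ 533.7 -143.5    9.4] F [ 0.2 -2.2  3.4] tilt/roll [-0.097 -0.003] t 7.4 heading 73.6 tray c [555.2 -70.5] bay x,y,a,s,L [-3.40810e+02  2.14140e+01 -2.67000e-01 -1.39800e+00  1.62207e+02]
```

View pics/s1.png

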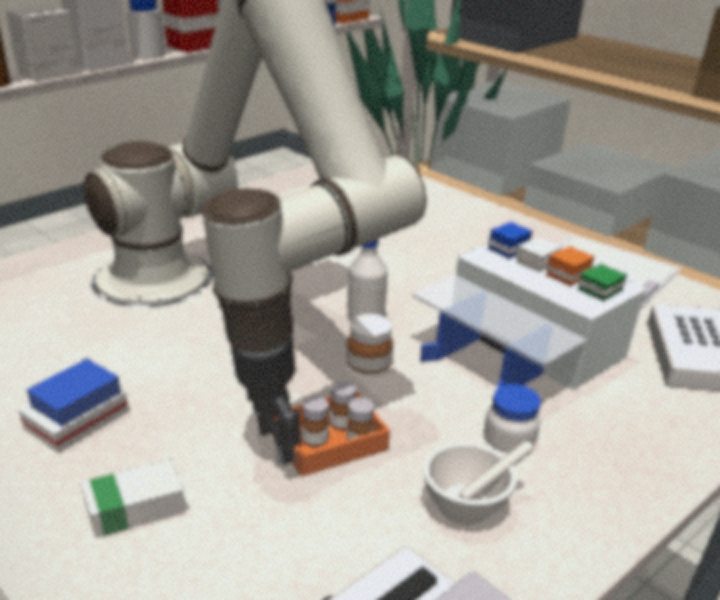

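>>> play_rows([
  [-0.0005,0.0003,-0.003,0,-0.005,-0.0005,0.06],
  [-0.0005,0.0003,-0.004,0,-0.0065,-0.0005,0.06],
  [-0.0005,0.0003,-0.004,0,-0.0065,-0.0005,0.06],
  [-0.0005,0.0003,-0.004,0,-0.0065,-0.0005,0.06],
  [-0.0005,0.0003,-0.004,0,-0.0065,-0.0005,0.06],
  [-0.0005,0.0003,-0.004,0,-0.0065,-0.0005,0.06],
  [-0.0005,0.0003,-0.004,0,-0.0065,-0.0005,0.06],
  [-0.0005,0.0003,-0.004,0,-0.0065,-0.0005,0.06],
  [-0.0005,0.0003,-0.004,0,-0.0065,-0.0005,0.06],
  [-0.0005,0.0003,-0.004,0,-0.0065,-0.0005,0.06],
])

```text
clock: 8.4
position: [548.7, -104.1, 9.4]
ee_rot: [0.082, 0.736, -0.668, -0.073]
contact_force: [-0.3, -4.3, 0.7]
gripper_width: 60.1
```

```bash
python3 -c "
from traj import *
now()
s=read_state();P=np.array(s['position']);z=R.from_quat(s['ee_rot']).as_matrix()[:,1]
# earlier pose for link height
P0=np.array([533.7,-143.5,9.4]);Z=Rtool(np.deg2rad(73.6)).as_matrix()[:,1]
a=cam('scene')
for h in (150,200,250,300,350): print(h,((w2px(a,P0-h*Z)-[90,0])*2).round(0).tolist())
"
```

```text
TCP [ 548.7 -104.1    9.4] F [-0.3 -4.3  0.7] tilt/roll [-0.098 -0.002] t 8.4 heading 77.4 tray c [565.2 -29.9] bay x,y,a,s,L [-3.00017e+02  1.21460e+01 -2.00000e-01  7.80000e-01  1.19237e+02]
150 [[263.0, 359.0]]
200 [[258.0, 325.0]]
250 [[252.0, 288.0]]
300 [[246.0, 248.0]]
350 [[240.0, 206.0]]
```

The link's axis is about 300 mm up, so it's well clear of the cabinet. Force and path are on plan, so I'll continue the arc.

>>> play_rows([
  [-0.0005,0.0003,-0.004,0,-0.0065,-0.0005,0.06],
  [-0.0005,0.0003,-0.004,0,-0.0065,-0.0005,0.06],
  [-0.0005,0.0003,-0.004,0,-0.0065,-0.0005,0.06],
  [-0.0005,0.0003,-0.004,0,-0.0065,-0.0005,0.06],
  [-0.0005,0.0003,-0.004,0,-0.0065,-0.0005,0.06],
  [-0.0005,0.0003,-0.004,0,-0.0065,-0.0005,0.06],
  [-0.0005,0.0003,-0.004,0,-0.0065,-0.0005,0.06],
  [-0.0005,0.0003,-0.004,0,-0.0065,-0.0005,0.06],
  [-0.0005,0.0003,-0.004,0,-0.0065,-0.0005,0.06],
  [-0.0005,0.0003,-0.004,0,-0.0065,-0.0005,0.06],
])

```text
clock: 9.45
position: [561.5, -61.4, 9.5]
ee_rot: [0.056, 0.739, -0.67, -0.049]
contact_force: [-0.9, -2.8, 0.5]
gripper_width: 59.9
```

>>> play_rows([
  [-0.0005,0.0003,-0.004,0,-0.0065,-0.0005,0.06],
  [-0.0005,0.0003,-0.004,0,-0.0065,-0.0005,0.06],
  [-0.0005,0.0003,-0.004,0,-0.0065,-0.0005,0.06],
  [-0.0005,0.0003,-0.004,0,-0.0065,-0.0005,0.06],
  [-0.0005,0.0003,-0.004,0,-0.0065,-0.0005,0.06],
  [-0.0005,0.0003,-0.004,0,-0.0065,-0.0005,0.06],
  [-0.0005,0.0003,-0.003,0,-0.005,-0.0005,0.06],
  [0,0,0,0,0,0,0.06],
])

```text
clock: 10.25
position: [568.7, -31.6, 9.5]
ee_rot: [0.038, 0.74, -0.671, -0.033]
contact_force: [-0.1, -3.1, 0.7]
gripper_width: 59.9
```

```bash
python3 -c "
from traj import *
now()
a=cam('top');w=cam('scene')
x=cv2.resize(a['color'][110:250,80:240,::-1],(480,420),interpolation=cv2.INTER_CUBIC)
y=cv2.resize(w['color'][60:200,230:336,::-1],(318,420),interpolation=cv2.INTER_CUBIC)
cv2.imwrite('pics/t2.png',np.clip(np.hstack([x,y])*1.5,0,255).astype(np.uint8))"
```

```text
TCP [568.7 -31.6   9.5] F [-0.1 -3.1  0.7] tilt/roll [-0.098 -0.002] t 10.2 heading 84.3 tray c [576.3  44. ] bay x,y,a,s,L [-2.25839e+02  2.50200e+00 -8.10000e-02  1.60150e+01  2.98240e+01]
```

View pics/t2.png

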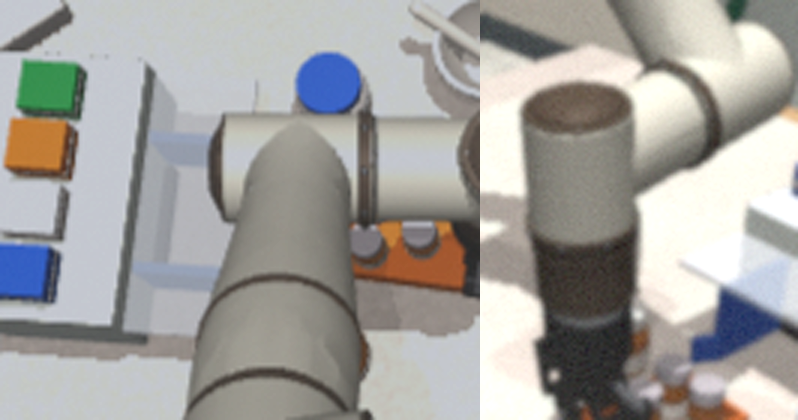

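The top crop shows the tray's near side foot from about (355,275) to (465,290). The far side is hidden. I'll fit that line, and check the bay's lateral zero against the cheek feet in the first crop.

```bash
python3 -c "
from traj import *
a=cam('top')
u=np.array([np.cos(TB),np.sin(TB)]);v=np.array([-u[1],u[0]])
tob=lambda q:np.c_[(q-BAY)@u,(q-BAY)@v]
ob=np.array([(515,232),(497,437),(582,212),(560,445),(520,185)])/5+[60,120]-.4
print('upper foot (-85,-58)',tob(px2w(a,ob[:1],0)[:,:2]).round(1),'lower outer foot (-85,68)',tob(px2w(a,ob[1:2],0)[:,:2]).round(1),'lip tips z30',tob(px2w(a,ob[2:4],30)[:,:2]).round(1).tolist())
hsv=cv2.cvtColor(a['color'],cv2.COLOR_RGB2HSV)
m=((hsv[...,0]<20)&(hsv[...,1]>120)&(hsv[...,2]>50));m[:185]=0;m[210:]=0
q=[(c,np.nonzero(m[:,c])[0].max()+.5) for c in range(201,234) if m[:,c].any()]
w=tob(px2w(a,q,0)[:,:2]);p=np.polyfit(w[:,0],w[:,1],1);r=w[:,1]-np.polyval(p,w[:,0]);k=abs(r)<3;p=np.polyfit(w[k,0],w[k,1],1)
print(len(q),k.sum(),'side foot y at ends',w[[0,-1]].round(1).tolist(),'angle',np.arctan(p[0]),'y at x=-226',np.polyval(p,-225.8),'expected', 2.5+50)
"
```

```text
upper foot (-85,-58) [[-65.6 -58.5]] lower outer foot (-85,68) [[-67.3  67. ]] lip tips z30 [[-110.1, -65.0], [-110.3, 74.7]]
33 33 side foot y at ends [[-189.9, 46.4], [-285.2, 53.0]] angle -0.07705132235849944 y at x=-226 49.14265461218184 expected 52.5
```

The heading agrees: -0.077 measured against -0.081 from the tool. The lateral offset is within about 2 mm, and the bay's zero is confirmed. I'll finish the turn over the next 30 mm.

>>> play_rows([
  [-0.0007,0.0003,-0.003,0,-0.009,-0.001,0.06],
  [-0.0008,0.0003,-0.004,0,-0.0105,-0.001,0.06],
  [-0.0008,0.0003,-0.004,0,-0.0105,-0.001,0.06],
  [-0.0008,0.0003,-0.004,0,-0.0105,-0.001,0.06],
  [-0.0008,0.0003,-0.004,0,-0.0105,-0.001,0.06],
  [-0.0008,0.0003,-0.004,0,-0.0105,-0.001,0.06],
  [-0.0008,0.0003,-0.004,0,-0.0105,-0.001,0.06],
  [-0.0007,0.0003,-0.003,0,-0.008,-0.001,0.06],
  [0,0,0,0,0,0,0.06],
])

```text
clock: 11.3
position: [577.2, 0.2, 9.7]
ee_rot: [0.005, 0.741, -0.672, -0.004]
contact_force: [0.2, -2.5, -1.4]
gripper_width: 60.3
```

```bash
cat > side.py <<'E'
from traj import *
a=cam('top');now()
u=np.array([np.cos(TB),np.sin(TB)]);v=np.array([-u[1],u[0]])
tob=lambda q:np.c_[(q-BAY)@u,(q-BAY)@v]
hsv=cv2.cvtColor(a['color'],cv2.COLOR_RGB2HSV)
m=((hsv[...,0]<20)&(hsv[...,1]>120)&(hsv[...,2]>50));m[:185]=0;m[212:]=0
q=np.array([(c,np.nonzero(m[:,c])[0].max()+.5) for c in range(160,234) if m[:,c].sum()>2])
w=tob(px2w(a,q,0)[:,:2]);k=np.ones(len(w),bool)
for _ in range(3): p=np.polyfit(w[k,0],w[k,1],1);k=abs(w[:,1]-np.polyval(p,w[:,0]))<2.5
print(len(q),k.sum(),'side foot x range',w[k][[0,-1],0].round(0),'angle',np.arctan(p[0]).round(3),'y mid',np.polyval(p,w[k,0].mean()).round(1))
E
python3 side.py
```

```text
TCP [5.772e+02 1.000e-01 9.700e+00] F [ 0.  -0.3 -0.7] tilt/roll [-0.098 -0.001] t 11.3 heading 89.2 tray c [578.2  76.1] bay x,y,a,s,L [-1.93761e+02  1.15100e+00  5.00000e-03 -4.54604e+02  4.68365e+02]
41 38 side foot x range [-146. -255.] angle 0.007 y mid 47.9
```

>>> play_rows([
  [0,0.0003,-0.003,0,0,0,0.06],
  [0,0.0003,-0.004,0,0.001,0,0.06],
  [0,0.0003,-0.004,0,0.001,0,0.06],
  [0,0.0003,-0.004,0,0.001,0,0.06],
  [0,0.0003,-0.004,0,0.001,0,0.06],
  [0,0.0003,-0.004,0,0.001,0,0.06],
  [0,0.0003,-0.004,0,0,0,0.06],
  [0,0.0003,-0.004,0,0,0,0.06],
  [0,0.0003,-0.004,0,0,0,0.06],
  [0,0.0003,-0.004,0,0,0,0.06],
])

```text
clock: 12.35
position: [576.9, 41.9, 10.2]
ee_rot: [0.007, 0.741, -0.672, -0.007]
contact_force: [-0.3, -1.8, -1.5]
gripper_width: 59.8
```

```bash
python3 side.py
```

```text
TCP [577.   42.5  10.2] F [-0.1 -0.1 -0.1] tilt/roll [-0.098  0.001] t 12.4 heading 88.9 tray c [578.5 118.5] bay x,y,a,s,L [-1.513360e+02  1.669000e+00 -1.000000e-03  3.661235e+03 -3.689898e+03]
45 40 side foot x range [ -95. -211.] angle -0.018 y mid 48.0
```

>>> play_rows([
  [0,0.0004,-0.003,0,0,0,0.06],
  [0,0.0004,-0.004,0,0,0,0.06],
  [0,0.0004,-0.004,0,0,0,0.06],
  [0,0.0004,-0.004,0,0,0,0.06],
  [0,0.0004,-0.004,0,0,0,0.06],
  [0,0.0004,-0.004,0,0,0,0.06],
  [0,0.0004,-0.004,0,0,0,0.06],
  [0,0.0004,-0.004,0,0,0,0.06],
  [0,0.0004,-0.004,0,0,0,0.06],
  [0,0.0004,-0.004,0,0,0,0.06],
])

```text
clock: 13.4
position: [577.8, 84.6, 10.3]
ee_rot: [0.007, 0.741, -0.672, -0.007]
contact_force: [-0.4, -3.1, -0.2]
gripper_width: 60.3
```

```bash
python3 side.py;python3 -c "
from traj import *
a=cam('top');b=cam('scene');p=w2px(b,[578,100,20])[0].astype(int);print(p)
x=cv2.resize(a['color'][130:250,80:240,::-1],(440,330),interpolation=cv2.INTER_CUBIC)
y=cv2.resize(b['color'][p[1]-60:p[1]+60,p[0]-70:p[0]+60,::-1],(358,330),interpolation=cv2.INTER_CUBIC)
cv2.imwrite('pics/t3.png',np.clip(np.hstack([x,y])*1.6,0,255).astype(np.uint8))"
```

```text
TCP [577.8  85.2  10.3] F [-0.5 -0.8 -1. ] tilt/roll [-0.098  0.001] t 13.4 heading 88.9 tray c [579.3 161.2] bay x,y,a,s,L [-1.086570e+02  1.642000e+00 -1.000000e-03  4.275851e+03 -4.347194e+03]
35 33 side foot x range [ -71. -166.] angle 0.001 y mid 48.5
[303 194]
```

View pics/t3.png

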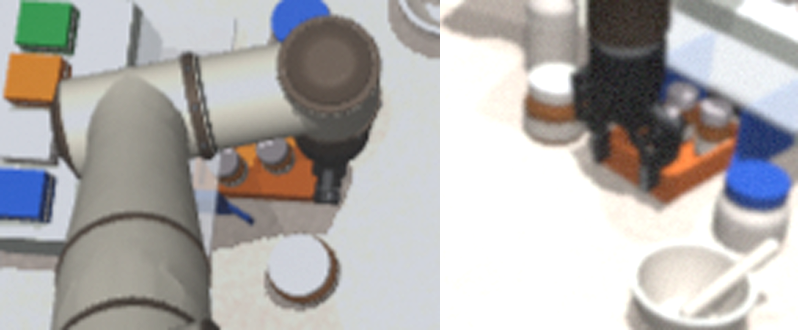

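The tray is between the lips with its bottles upright, and both jars are clear. About 44 mm is left, so I'll go 36 mm and then creep.

>>> play_rows([
  [0,0.0004,-0.003,0,0,0,0.06],
  [0,0.0004,-0.004,0,0,0,0.06],
  [0,0.0004,-0.004,0,0,0,0.06],
  [0,0.0004,-0.004,0,0,0,0.06],
  [0,0.0004,-0.004,0,0,0,0.06],
  [0,0.0004,-0.004,0,0,0,0.06],
  [0,0.0004,-0.004,0,0,0,0.06],
  [0,0.0003,-0.003,0,0,0,0.06],
  [0,0.0002,-0.002,0,0,0,0.06],
  [0,0.0001,-0.001,0,0,0,0.06],
])

```text
clock: 14.55
position: [578.7, 120.0, 10.6]
ee_rot: [0.007, 0.741, -0.672, -0.007]
contact_force: [0.2, -2.8, 0.1]
gripper_width: 59.6
```

>>> play_rows([
  [0,0,-0.001,0,0,0,0.06],
  [0,0,-0.001,0,0,0,0.06],
  [0,0,-0.001,0,0,0,0.06],
])

```text
clock: 14.85
position: [578.5, 123.1, 10.6]
ee_rot: [0.007, 0.741, -0.672, -0.007]
contact_force: [-0.7, -2.6, -0.4]
gripper_width: 59.9
```

>>> play_rows([
  [0,0.0002,-0.001,0,0,0,0.06],
  [0,0.0002,-0.001,0,0,0,0.06],
  [0,0.0002,-0.001,0,0,0,0.06],
])

```text
clock: 15.15
position: [578.7, 126.0, 10.6]
ee_rot: [0.007, 0.741, -0.672, -0.007]
contact_force: [0.9, -3.6, 0.3]
gripper_width: 60.2
```

```bash
python3 side.py
```

```text
TCP [578.7 126.2  10.6] F [-1.1 -3.1 -0.5] tilt/roll [-0.097  0.001] t 15.2 heading 88.8 tray c [580.2 202.2] bay x,y,a,s,L [-6.766300e+01  1.519000e+00 -1.000000e-03  2.481000e+03 -2.593337e+03]
21 17 side foot x range [ -74. -121.] angle 0.077 y mid 48.5
```

>>> play_rows([
  [0,0.0001,-0.001,0,0,0,0.06],
  [0,0.0001,-0.001,0,0,0,0.06],
])

```text
clock: 15.4
position: [578.7, 128.3, 10.6]
ee_rot: [0.007, 0.741, -0.672, -0.007]
contact_force: [0.4, -2.5, -0.7]
gripper_width: 60.0
```

>>> play_rows([
  [0,0.0001,-0.001,0,0,0,0.06],
  [0,0.0001,-0.001,0,0,0,0.06],
])

```text
clock: 15.6
position: [578.8, 130.4, 10.6]
ee_rot: [0.007, 0.741, -0.672, -0.007]
contact_force: [0.6, -3.6, 0.9]
gripper_width: 60.3
```

>>> play_rows([
  [0,0.0001,-0.001,0,0,0,0.06],
  [0,0.0001,-0.001,0,0,0,0.06],
])

```text
clock: 15.8
position: [578.8, 132.6, 10.6]
ee_rot: [0.007, 0.741, -0.672, -0.007]
contact_force: [-0.1, -3.9, 0.7]
gripper_width: 60.2
```

```bash
python3 side.py
```

```text
TCP [578.8 132.8  10.6] F [-0.1 -3.4  0.2] tilt/roll [-0.097  0.001] t 15.8 heading 88.8 tray c [580.3 208.7] bay x,y,a,s,L [-6.110400e+01  1.519000e+00 -1.000000e-03  2.330902e+03 -2.449798e+03]
18 15 side foot x range [ -71. -113.] angle 0.01 y mid 48.6
```

The force has risen only from about 2.8 to 3.6 N, which would fit the soft spring but doesn't prove contact. I'll back off, rise and get clear so the tray can be seen through the clear shelf.

>>> play_rows([
  [0,-0.0002,0.002,0,0,0,0.06],
  [0,-0.0005,0.005,0,0,0,0.06],
  [0,-0.001,0.01,0,0,0,0.06],
  [0,-0.001,0.012,0,0,0,0.06],
  [0,-0.002,0.015,0,0,0,0.06],
  [0,-0.02,0.008,0,0,0,0.06],
  [0,-0.03,0.004,0,0,0,0.06],
  [0,-0.03,0,0,0,0,0.06],
  [0,-0.03,0,0,0,0,0.06],
  [0,-0.03,0,0,0,0,0.06],
])

```text
clock: 16.85
position: [574.4, 53.4, 148.5]
ee_rot: [0.006, 0.74, -0.672, -0.012]
contact_force: [1.0, 0.5, 0.7]
gripper_width: 59.8
```

>>> play_rows([
  [0,-0.01,0.03,0,0,0,0.06],
  [0,-0.004,0.04,0,0,0,0.06],
  [0,-0.004,0.04,0,0,0,0.06],
  [0,-0.004,0.04,0,0,0,0.06],
  [0,-0.004,0.04,0,0,0,0.06],
  [0,-0.004,0.04,0,0,0,0.06],
  [0,-0.004,0.04,0,0,0,0.06],
  [0,-0.004,0.04,0,0,0,0.06],
  [0,-0.004,0.02,0,0,0,0.06],
  [0,0,0,0,0,0,0.06],
])

```text
clock: 17.85
position: [562.7, -303.1, 165.5]
ee_rot: [0.014, 0.742, -0.671, -0.009]
contact_force: [-0.3, 0.4, -0.7]
gripper_width: 59.9
```

```bash
python3 -c "
from traj import *
s=read_state();print(s['position'],s['contact_force'].round(1),s['clock'])
a=cam('top','top_end_raw.png')
x=cv2.resize(a['color'][125:225,80:210,::-1],(780,600),interpolation=cv2.INTER_CUBIC)
cv2.imwrite('pics/t4.png',np.clip(x*1.6,0,255).astype(np.uint8))
u=np.array([np.cos(TB),np.sin(TB)]);v=np.array([-u[1],u[0]])
tob=lambda q:np.c_[(q-BAY)@u,(q-BAY)@v]
hsv=cv2.cvtColor(a['color'],cv2.COLOR_RGB2HSV)
m=((hsv[...,0]<20)&(hsv[...,1]>120)&(hsv[...,2]>50)).astype(np.uint8);m[:,:140]=0;m[:130]=0;m[225:]=0;m[:,215:]=0
ys,xs=np.nonzero(m)
# trailing edge: rightmost orange per row -> z 35 plane (rim), bay frame
q=np.array([(xs[ys==r].max()+.5,r) for r in np.unique(ys) if (ys==r).sum()>3]);w=tob(px2w(a,q,35)[:,:2]);print(w.round(1).tolist())
"
```

```text
[ 562.671979   -303.08967235  165.51917146] [-0.3  0.4 -0.7] 17.85
[[-105.1, -48.1], [-128.8, -46.4], [-129.1, -43.4], [-132.3, -40.6], [-132.5, -37.5], [-132.8, -34.5], [-133.1, -31.5], [-130.4, -28.3], [-130.7, -25.3], [-131.0, -22.3], [-131.2, -19.3], [-131.5, -16.3], [-131.8, -13.4], [-132.0, -10.4], [-132.3, -7.4], [-132.6, -4.4], [-132.8, -1.4], [-133.1, 1.6], [-130.5, 4.7], [-130.7, 7.7], [-131.0, 10.6], [-131.3, 13.6], [-131.5, 16.6], [-131.8, 19.5], [-132.1, 22.5], [-132.3, 25.4], [-132.6, 28.4], [-132.9, 31.3], [-130.3, 34.4], [-130.5, 37.4], [-130.8, 40.3], [-131.1, 43.3], [-131.3, 46.2], [-131.6, 49.1], [-131.9, 52.0]]
```

View pics/t4.png

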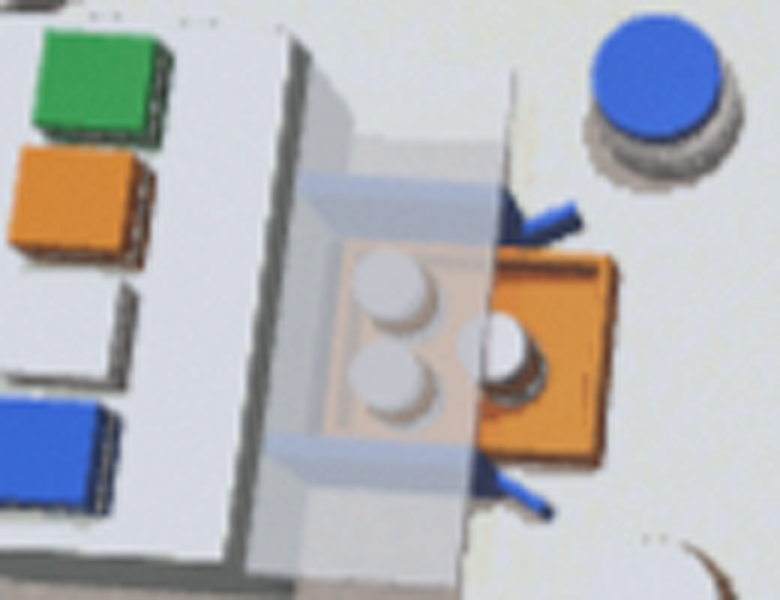

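All three bottles stand upright, and the tray sits square between the cheeks. Its trailing edge is at (612,260)–(602,465), and its leading rim shows through the shelf at about (345,240)–(325,440). I'll check the leading rim numerically.

```bash
python3 -c "
from traj import *
a=cam('top');I=a['color'].astype(float)
u=np.array([np.cos(TB),np.sin(TB)]);v=np.array([-u[1],u[0]])
def prof(y0,z,xs):
    P=np.array([[*(BAY+x*u+(y)*v),z] for x in xs for y in np.arange(y0-12,y0+13,3)]);p=w2px(a,P).astype(np.float32)
    c=[cv2.remap(I[...,k].astype(np.float32),p[:,0].reshape(len(xs),-1),p[:,1].reshape(len(xs),-1),1).mean(1) for k in range(3)]
    return np.array(c).T
for nm,y0 in(('y-25',-25),('y+25',25)):
    xs=np.arange(-20,24,2.);c=prof(y0,35,xs);print('lead z35',nm,[(int(x),int(r[0]),int(r[0]-r[2])) for x,r in zip(xs,c)])
    xs=np.arange(-146,-112,2.);c=prof(y0,35,xs);print('trail z35',nm,[(int(x),int(r[0]),int(r[0]-r[2])) for x,r in zip(xs,c)])
print(tob if 0 else '')
"
```

```text
lead z35 y-25 [(-20, 120, -5), (-18, 120, -5), (-16, 120, -5), (-14, 120, -5), (-12, 120, -4), (-10, 119, -3), (-8, 118, -2), (-6, 117, 0), (-4, 118, 4), (-2, 120, 10), (0, 120, 11), (2, 114, 5), (4, 106, -2), (6, 103, -5), (8, 104, -5), (10, 107, -5), (12, 110, -5), (14, 112, -5), (16, 112, -5), (18, 111, -5), (20, 112, -5), (22, 112, -5)]
trail z35 y-25 [(-146, 133, -4), (-144, 133, -4), (-142, 133, -4), (-140, 134, -4), (-138, 132, -3), (-136, 125, -1), (-134, 106, 10), (-132, 79, 30), (-130, 78, 42), (-128, 99, 60), (-126, 122, 79), (-124, 129, 85), (-122, 128, 84), (-120, 127, 84), (-118, 126, 83), (-116, 126, 83), (-114, 126, 83)]
lead z35 y+25 [(-20, 118, -1), (-18, 119, 0), (-16, 121, 0), (-14, 121, 1), (-12, 121, 2), (-10, 118, 2), (-8, 115, 2), (-6, 113, 4), (-4, 115, 8), (-2, 120, 11), (0, 121, 12), (2, 115, 5), (4, 106, -2), (6, 103, -5), (8, 104, -5), (10, 106, -5), (12, 109, -5), (14, 111, -5), (16, 111, -5), (18, 112, -5), (20, 112, -5), (22, 111, -5)]
trail z35 y+25 [(-146, 134, -3), (-144, 133, -4), (-142, 133, -4), (-140, 133, -5), (-138, 132, -4), (-136, 126, -2), (-134, 107, 7), (-132, 79, 25), (-130, 75, 40), (-128, 96, 58), (-126, 120, 78), (-124, 128, 85), (-122, 126, 83), (-120, 129, 86), (-118, 132, 87), (-116, 132, 88), (-114, 132, 87)]
```

```bash
python3 -c "
from traj import *
a=cam('top');I0=cv2.resize(cv2.imread('pics/top0.png')[:,:,::-1],(512,384),interpolation=cv2.INTER_AREA);I1=a['color']
u=np.array([np.cos(TB),np.sin(TB)]);v=np.array([-u[1],u[0]])
xs=np.arange(-24,22,2.)
for z,nm in((30,'z30'),(6,'z6')):
  for y0 in(-25,25):
    P=np.array([[*(BAY+x*u+y*v),z] for x in xs for y in np.arange(y0-12,y0+13,3)]);p=w2px(a,P).astype(np.float32).reshape(len(xs),-1,2)
    f=lambda I:cv2.remap(I[...,0].astype(np.float32),p[...,0],p[...,1],1).mean(1).astype(int)
    print(nm,y0,list(zip(xs.astype(int).tolist(),f(I0).tolist(),f(I1).tolist())))
"
```

```text
z30 -25 [(-24, 113, 119), (-22, 113, 119), (-20, 113, 119), (-18, 113, 119), (-16, 113, 119), (-14, 113, 119), (-12, 113, 120), (-10, 113, 119), (-8, 112, 118), (-6, 109, 117), (-4, 103, 117), (-2, 96, 118), (0, 93, 121), (2, 93, 119), (4, 95, 111), (6, 95, 105), (8, 96, 103), (10, 97, 105), (12, 100, 108), (14, 102, 111), (16, 103, 112), (18, 102, 112), (20, 103, 111)]
z30 25 [(-24, 113, 116), (-22, 113, 117), (-20, 113, 117), (-18, 113, 118), (-16, 114, 120), (-14, 114, 122), (-12, 113, 121), (-10, 113, 120), (-8, 112, 116), (-6, 110, 114), (-4, 104, 114), (-2, 97, 117), (0, 94, 121), (2, 94, 119), (4, 94, 112), (6, 95, 105), (8, 96, 103), (10, 97, 104), (12, 99, 107), (14, 102, 110), (16, 102, 111), (18, 103, 111), (20, 103, 111)]
z6 -25 [(-24, 113, 112), (-22, 113, 113), (-20, 113, 114), (-18, 113, 114), (-16, 113, 114), (-14, 113, 115), (-12, 113, 115), (-10, 113, 116), (-8, 113, 118), (-6, 113, 120), (-4, 113, 119), (-2, 112, 118), (0, 109, 115), (2, 104, 115), (4, 97, 117), (6, 94, 120), (8, 93, 120), (10, 94, 113), (12, 95, 106), (14, 95, 103), (16, 97, 104), (18, 99, 106), (20, 102, 110)]
z6 25 [(-24, 113, 112), (-22, 113, 113), (-20, 113, 115), (-18, 113, 116), (-16, 113, 117), (-14, 113, 118), (-12, 113, 119), (-10, 114, 121), (-8, 114, 123), (-6, 113, 122), (-4, 113, 120), (-2, 113, 116), (0, 110, 114), (2, 106, 113), (4, 99, 116), (6, 94, 120), (8, 94, 120), (10, 94, 114), (12, 95, 106), (14, 95, 103), (16, 97, 104), (18, 99, 106), (20, 101, 109)]
```

The tray's outer length reads 130 mm (-128 to +2 in my bay frame), square within about 0.3°. The stop's face measures between 0 and +3.5 in that frame, so contact isn't certain. I'll go back and push about 3 mm farther, still on the soft spring.

```bash
python3 -c "
from traj import *
rows([577,70,130],Rtool(TB),12)"
```

```text
at [ 563.2 -299.3  165.4] F [-0.8  0.1 -0.8] t 18.0 w 59.9 rot left [ 0.001 -0.009 -0.006]
12 [[-0.0003,0.0061,-0.0303,0.0001,-0.0007,-0.0005,0.06],[-0.0003,0.0061,-0.0303,0.0001,-0.0007,-0.0005,0.06],[-0.0003,0.0061,-0.0303,0.0001,-0.0007,-0.0005,0.06],[-0.0004,0.006,-0.0303,0.0001,-0.0007,-0.0005,0.06],[-0.0004,0.006,-0.0303,0.0001,-0.0007,-0.0005,0.06],[-0.0004,0.006,-0.0303,0.0001,-0.0007,-0.0005,0.06],[-0.0004,0.006,-0.0303,0.0001,-0.0007,-0.0005,0.06],[-0.0005,0.006,-0.0303,0.0001,-0.0007,-0.0005,0.06],[-0.0005,0.006,-0.0303,0.0001,-0.0007,-0.0005,0.06],[-0.0005,0.006,-0.0303,0.0001,-0.0007,-0.0005,0.06],[-0.0005,0.006,-0.0303,0.0001,-0.0007,-0.0005,0.06],[-0.0006,0.006,-0.0303,0.0001,-0.0007,-0.0005,0.06]]
```

>>> play_rows([
  [0,0.004,-0.03,0,-0.001,-0.0005,0.06],
  [0,0.004,-0.036,0,-0.001,-0.0005,0.06],
  [0,0.004,-0.036,0,-0.001,-0.0005,0.06],
  [0,0.004,-0.036,0,-0.001,-0.0005,0.06],
  [0,0.004,-0.036,0,-0.001,-0.0005,0.06],
  [-0.001,0.004,-0.036,0,-0.001,-0.0005,0.06],
  [-0.001,0.004,-0.036,0,-0.001,-0.0005,0.06],
  [-0.001,0.004,-0.036,0,-0.001,-0.0005,0.06],
  [-0.001,0.004,-0.025,0,0,0,0.06],
  [0,0,-0.005,0,0,0,0.06],
])

```text
clock: 19.0
position: [569.2, 37.8, 162.8]
ee_rot: [0.002, 0.743, -0.669, 0.001]
contact_force: [0.6, -0.3, 0.4]
gripper_width: 59.9
```

```bash
python3 -c "
from traj import *
rows([577,85,60],Rtool(TB),4)"
```

```text
at [569.2  37.8 162.8] F [ 0.6 -0.3  0.4] t 19.0 w 59.9 rot left [ 0.004  0.016 -0.002]
4 [[-0.0018,0.0268,-0.0091,0.0011,0.0041,-0.0006,0.06],[-0.0018,0.0268,-0.0091,0.0011,0.0041,-0.0006,0.06],[-0.0018,0.0268,-0.0091,0.0011,0.0041,-0.0006,0.06],[-0.0018,0.0268,-0.0092,0.0011,0.0041,-0.0006,0.06]]
```

>>> play_rows([
  [-0.002,0.025,-0.009,0.001,0.004,0,0.06],
  [-0.002,0.025,-0.009,0.001,0.004,0,0.06],
  [-0.002,0.025,-0.009,0.001,0.004,0,0.06],
  [-0.002,0.02,-0.008,0.001,0.004,0,0.06],
  [0,0.005,0,0,0,0,0.06],
  [0,0,0,0,0,0,0.06],
])

```text
clock: 19.6
position: [576.7, 88.6, 67.7]
ee_rot: [0.006, 0.742, -0.67, 0.0]
contact_force: [0.0, -0.4, 0.1]
gripper_width: 59.9
```

```bash
python3 -c "
from traj import *
rows([577.5,98,10.5],Rtool(TB),4)"
```

```text
at [576.7  88.6  67.7] F [ 0.  -0.4  0.1] t 19.6 w 59.9 rot left [ 0.002  0.011 -0.007]
4 [[-0.0001,0.0145,-0.0009,0.0004,0.0027,-0.0017,0.06],[-0.0001,0.0145,-0.0009,0.0004,0.0027,-0.0017,0.06],[-0.0001,0.0145,-0.0009,0.0004,0.0027,-0.0017,0.06],[-0.0001,0.0145,-0.0009,0.0004,0.0027,-0.0017,0.06]]
```

>>> play_rows([
  [0,0.014,-0.001,0,0.003,-0.002,0.06],
  [0,0.014,-0.001,0,0.003,-0.002,0.06],
  [0,0.014,-0.001,0,0.003,-0.002,0.06],
  [0,0.01,-0.001,0,0.002,-0.001,0.06],
  [0,0.002,0,0,0,0,0.06],
  [0,0,0,0,0,0,0.06],
])

```text
clock: 20.2
position: [578.2, 97.6, 12.3]
ee_rot: [0.009, 0.742, -0.67, -0.006]
contact_force: [-0.4, -0.2, 0.6]
gripper_width: 60.2
```

```bash
python3 -c "
from traj import *
rows([578.3,128,10.5],Rtool(TB),8);now()"
```

```text
at [578.2  97.6  12.3] F [-0.4 -0.2  0.6] t 20.2 w 60.2 rot left [ 0.003 -0.002 -0.003]
8 [[0.0001,0.0006,-0.0038,0.0003,-0.0002,-0.0003,0.06],[0.0001,0.0006,-0.0038,0.0003,-0.0002,-0.0003,0.06],[0.0001,0.0006,-0.0038,0.0003,-0.0002,-0.0003,0.06],[0.0001,0.0006,-0.0038,0.0003,-0.0002,-0.0003,0.06],[0.0001,0.0006,-0.0038,0.0003,-0.0002,-0.0003,0.06],[0.0001,0.0006,-0.0038,0.0003,-0.0002,-0.0003,0.06],[0.0001,0.0006,-0.0038,0.0003,-0.0002,-0.0003,0.06],[0.0001,0.0006,-0.0038,0.0003,-0.0002,-0.0003,0.06]]
TCP [578.2  97.6  12.3] F [-0.4 -0.2  0.6] tilt/roll [-0.102 -0.003] t 20.2 heading 88.8 tray c [579.8 173.6] bay x,y,a,s,L [-9.628900e+01  1.412000e+00 -2.000000e-03  1.674937e+03 -1.758648e+03]
```

>>> play_rows([
  [0,0.0005,-0.004,0,0,0,0.06],
  [0,0.0005,-0.004,0,0,0,0.06],
  [0,0.0005,-0.004,0,0,0,0.06],
  [0,0.0005,-0.004,0,0,0,0.06],
  [0,0.0005,-0.004,0,0,0,0.06],
  [0,0.0005,-0.004,0,0,0,0.06],
  [0,0.0003,-0.003,0,0,0,0.06],
  [0,0.0001,-0.001,0,0,0,0.06],
  [0,0,0,0,0,0,0.06],
])

```text
clock: 21.1
position: [580.1, 129.2, 13.8]
ee_rot: [0.01, 0.743, -0.669, -0.004]
contact_force: [-0.1, 1.2, -0.4]
gripper_width: 60.1
```

>>> play_rows([
  [0,0.0001,-0.001,0,0,0,0.06],
  [0,0.0001,-0.001,0,0,0,0.06],
])

```text
clock: 21.3
position: [580.1, 131.1, 13.7]
ee_rot: [0.01, 0.743, -0.669, -0.004]
contact_force: [-0.9, -0.4, -0.5]
gripper_width: 60.1
```

>>> play_rows([
  [0,0.0001,-0.001,0,0,0,0.06],
  [0,0.0001,-0.001,0,0,0,0.06],
])

```text
clock: 21.5
position: [580.1, 132.8, 13.7]
ee_rot: [0.01, 0.743, -0.67, -0.005]
contact_force: [1.0, -3.5, 0.4]
gripper_width: 59.8
```

>>> play_rows([
  [0,0.0001,-0.001,0,0,0,0.06],
])

```text
clock: 21.6
position: [580.0, 133.1, 13.6]
ee_rot: [0.009, 0.742, -0.67, -0.005]
contact_force: [-0.1, -4.0, 0.8]
gripper_width: 59.7
```

>>> play_rows([
  [0,0.0001,-0.001,0,0,0,0.06],
])

```text
clock: 21.7
position: [579.9, 133.4, 13.7]
ee_rot: [0.009, 0.742, -0.67, -0.005]
contact_force: [-0.1, -3.6, 0.9]
gripper_width: 60.1
```

>>> play_rows([
  [0,0.0001,-0.001,0,0,0,0.06],
  [0,0.0001,-0.001,0,0,0,0.06],
])

```text
clock: 21.9
position: [579.8, 134.4, 13.7]
ee_rot: [0.009, 0.742, -0.671, -0.006]
contact_force: [0.1, -4.3, 1.0]
gripper_width: 59.9
```

>>> play_rows([
  [0,0.0001,-0.001,0,0,0,0.06],
  [0,0.0001,-0.001,0,0,0,0.06],
])

```text
clock: 22.1
position: [579.7, 135.9, 13.7]
ee_rot: [0.009, 0.742, -0.671, -0.006]
contact_force: [1.3, -4.8, 1.1]
gripper_width: 60.0
```

The force now climbs about 0.33 N/mm (3.7 to 4.3 to 4.8 N), which matches the stop's spring. The tray is on the stop. I'll retreat gently and do the final check.

>>> play_rows([
  [0,0,0.001,0,0,0,0.06],
  [0,0,0.002,0,0,0,0.06],
  [0,-0.0005,0.004,0,0,0,0.06],
  [0,-0.001,0.01,0,0,0,0.06],
  [0,-0.002,0.014,0,0,0,0.06],
  [0,-0.02,0.008,0,0,0,0.06],
  [0,-0.03,0.004,0,0,0,0.06],
  [0,-0.03,0,0,0,0,0.06],
  [0,-0.03,0,0,0,0,0.06],
  [0,-0.03,0,0,0,0,0.06],
])

```text
clock: 23.1
position: [574.1, 72.4, 150.6]
ee_rot: [0.006, 0.741, -0.671, -0.011]
contact_force: [0.3, 0.1, 0.6]
gripper_width: 59.9
```

>>> play_rows([
  [0,-0.01,0.03,0,0,0,0.06],
  [0,-0.004,0.04,0,0,0,0.06],
  [0,-0.004,0.04,0,0,0,0.06],
  [0,-0.004,0.04,0,0,0,0.06],
  [0,-0.004,0.04,0,0,0,0.06],
  [0,-0.004,0.04,0,0,0,0.06],
  [0,-0.004,0.04,0,0,0,0.06],
  [0,-0.004,0.03,0,0,0,0.06],
  [0,0,0,0,0,0,0.06],
  [0,0,0,0,0,0,0.06],
])

```text
clock: 24.1
position: [564.6, -250.2, 165.3]
ee_rot: [0.013, 0.743, -0.669, -0.007]
contact_force: [-0.0, 0.8, -0.2]
gripper_width: 60.0
```

```bash
python3 -c "
from traj import *
s=read_state();print(s['position'],s['contact_force'].round(1),s['clock'])
a=cam('top');I=a['color'].astype(np.float32);cv2.imwrite('pics/t5.png',np.clip(cv2.resize(I[:,:,::-1],(768,576),interpolation=cv2.INTER_CUBIC)*1.4,0,255).astype(np.uint8))
u=np.array([np.cos(TB),np.sin(TB)]);v=np.array([-u[1],u[0]])
for r0,r1 in((-15,14),(-140,-115)):
  xs=np.arange(r0,r1,2.)
  for y0 in(-25,25):
    P=np.array([[*(BAY+x*u+y*v),35] for x in xs for y in np.arange(y0-12,y0+13,3)]);p=w2px(a,P).astype(np.float32).reshape(len(xs),-1,2)
    c=[cv2.remap(np.ascontiguousarray(I[...,k]),p[...,0],p[...,1],1).mean(1) for k in(0,2)]
    print(y0,[(int(x),int(r),int(r-b)) for x,r,b in zip(xs,*c)])
"
```

```text
[ 564.60358409 -250.23937853  165.26709488] [-0.   0.8 -0.2] 24.1
-25 [(-15, 120, -5), (-13, 120, -5), (-11, 120, -5), (-9, 120, -4), (-7, 120, -3), (-5, 119, -2), (-3, 118, 0), (-1, 118, 4), (1, 121, 10), (3, 121, 11), (5, 115, 6), (7, 107, -2), (9, 104, -5), (11, 105, -5), (13, 109, -5)]
25 [(-15, 120, -1), (-13, 121, 0), (-11, 121, 0), (-9, 120, 0), (-7, 118, 1), (-5, 116, 2), (-3, 114, 4), (-1, 115, 7), (1, 120, 11), (3, 121, 12), (5, 116, 7), (7, 107, -1), (9, 104, -5), (11, 105, -5), (13, 108, -5)]
-25 [(-140, 134, -4), (-138, 134, -4), (-136, 133, -4), (-134, 129, -1), (-132, 116, 4), (-130, 87, 20), (-128, 74, 35), (-126, 87, 51), (-124, 112, 71), (-122, 127, 84), (-120, 128, 85), (-118, 126, 83), (-116, 126, 83)]
25 [(-140, 134, -4), (-138, 134, -5), (-136, 134, -5), (-134, 131, -3), (-132, 120, 1), (-130, 95, 15), (-128, 73, 33), (-126, 84, 48), (-124, 108, 67), (-122, 128, 84), (-120, 131, 87), (-118, 130, 87), (-116, 132, 87)]
```

View pics/t5.png

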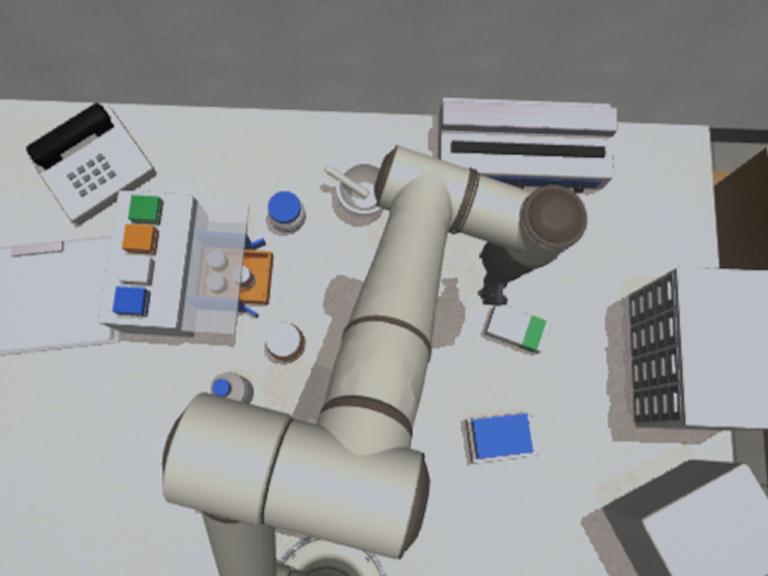

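The final picture shows the tray home at about (255,275) with its three bottles upright. The jars (285,210) and (285,342), carton, stack, mortar and tall bottle are where they started, and the arm touches nothing. I'm handing in.

```bash
python3 -c "
from bench import job_done
print(job_done())"
```

```text
the job is handed in; nothing more can be done
None
```

The tray is in the bay and resting against the rubber stop, with all three bottles upright. I pushed it there low on its trailing wall with two spread fingers: straight first, then a gentle arc onto the bay's centre line, then straight in. I handed in at about 24 s of the 72 s allowed.

- **Force:** readings came only at the end of each move. They stayed at about 4–5 N, with one near 6.5 N sideways (about 8.5 N with its vertical part), against the 15 N limit.
- **Contact with the stop:** after the first push I wasn't sure the tray was touching, so I backed off, looked, and pushed about 3 mm more. Over those last millimetres the force rose about 0.33 N/mm, which matches the stop's 0.3 N/mm spring.
- **Position:** in the last top view the tray sits square (within about 0.01 rad) between the cheeks. By my measured bay frame it is about 4–5 mm past nominal home. That frame is only good to 2–3 mm, so the stop is probably pressed in by about 1–7 mm and held there by friction.
- **Surroundings:** by eye in that view, the jars, carton, stack, mortar and tall bottle are where they started, and the robot touches nothing.
- **Disagreements between checks:** the camera put the tray's sideways position 2–3 mm off what the tool pose gave, and put the stop's face anywhere from 0 to 3.5 mm behind my zero. Both are within calibration error.

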